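Lay out the stacked repair parts on their test cradles

TASK

The parts from a repair are stacked on the bare metal tray: take the stack apart and lay each part on the cradle of its own colour (red power bank, green terminal module, yellow transformer, black battery pack). Each must lie flat, right side up, in the middle of its cradle and squarely lengthwise between the two coloured stops (either end may come first), and be let go. Set the parts down gently without dropping any, and leave the jar and the tape roll where they are.

Things in the scene. Friction and masses are not known exactly. Their poses are not given: they have to be found in the camera images.
- bank_mid (a point): red stick-shaped power bank, box 100 x 32 x 26 mm (x, y, z), about 0.13 kg, loose. Origin at its centre; x along its length, y across its width, z up. At the start it is the top of the stack, lying lengthwise across both the green and the yellow part.
- terminal_mid (a point): green terminal module with small screw heads, box 64 x 46 x 26 mm (x, y, z), about 0.12 kg, loose. Origin at its centre; x along its length, y across its width, z up. At the start it lies on one half of the black battery pack, beside the yellow part, under the red one; which half varies.
- transformer_mid (a point): transformer wrapped in yellow tape with dark ends, box 64 x 46 x 26 mm (x, y, z), about 0.22 kg, loose. Origin at its centre; x along its length, y across its width, z up. At the start it lies on the other half of the black battery pack, end to end with the green part with about 10 mm between them.
- battery_mid (a point): black laptop battery pack, box 150 x 64 x 22 mm (x, y, z), about 0.32 kg, loose. Origin at its centre; x along its length, y across its width, z up. At the start it is the bottom of the stack and lies on a fixed bare aluminium tray, a flat plate 190 x 100 mm and 6 mm thick, without rims; the tray is not a target.
- red_seat (a point): middle of the seat surface of the cradle with two red end stops and a red stripe between them, for the red part. A fixed white plate 148 x 44 mm (x by y), its seat surface 8 mm above the work surface; a red stop 12 mm thick, rising 8 mm above the seat, stands across each x end, the stops 124 mm apart; the long y sides are open. z up.
- green_seat (a point): middle of the seat surface of the cradle with two green end stops and a green stripe between them, for the green part. A fixed white plate 112 x 58 mm (x by y), its seat surface 8 mm above the work surface; a green stop 12 mm thick, rising 8 mm above the seat, stands across each x end, the stops 88 mm apart; the long y sides are open. z up.
- yellow_seat (a point): middle of the seat surface of the cradle with two yellow end stops and a yellow stripe between them, for the yellow part. A fixed white plate 112 x 58 mm (x by y), its seat surface 8 mm above the work surface; a yellow stop 12 mm thick, rising 8 mm above the seat, stands across each x end, the stops 88 mm apart; the long y sides are open. z up.
- black_seat (a point): middle of the seat surface of the cradle with two black end stops and a black stripe between them, for the black part. A fixed white plate 198 x 76 mm (x by y), its seat surface 8 mm above the work surface; a black stop 12 mm thick, rising 8 mm above the seat, stands across each x end, the stops 174 mm apart; the long y sides are open. z up.
- jar: bystander: small amber glass jar with a white cap, 44 mm across and 50 mm high, standing loose on the mat; origin at the middle of its underside, z up.
- tape: bystander: roll of blue tape lying flat, loose, 64 mm across with a 38 mm hole, 19 mm high; origin at the middle of its underside, z up.
Mind the look-alikes: they are no part of the job. What is shaped like the part that bears battery_mid but orange or purple is not meant.

How it is judged:
At the end, for the whole second after the job is handed in: each part lies on the cradle of its colour: centre within 12 mm horizontally of the seat middle, height within 4 mm of resting on it, length within 0.2 rad of the cradle's (either way round), top up within 0.1 rad, at rest (under 0.02 m/s), not touched by the fingers (horizontal distance between bank_mid and red_seat below 0.012 m and z of bank_mid in the frame of red_seat between 0.009 and 0.017 m and angle between the x axis of bank_mid and the x axis of red_seat, either way round below 0.2 rad and angle between each of bank_mid, terminal_mid, transformer_mid, battery_mid's own z axis and vertical below 0.1 rad and linear speed of each of bank, terminal, transformer, battery below 0.02 m/s and contact force between the fingers and bank below 0.05 N and horizontal distance between terminal_mid and green_seat below 0.012 m and z of terminal_mid in the frame of green_seat between 0.009 and 0.017 m and angle between the x axis of terminal_mid and the x axis of green_seat, either way round below 0.2 rad and contact force between the fingers and terminal below 0.05 N and horizontal distance between transformer_mid and yellow_seat below 0.012 m and z of transformer_mid in the frame of yellow_seat between 0.009 and 0.017 m and angle between the x axis of transformer_mid and the x axis of yellow_seat, either way round below 0.2 rad and contact force between the fingers and transformer below 0.05 N and horizontal distance between battery_mid and black_seat below 0.012 m and z of battery_mid in the frame of black_seat between 0.007 and 0.015 m and angle between the x axis of battery_mid and the x axis of black_seat, either way round below 0.2 rad and contact force between the fingers and battery below 0.05 N).
It fails at once if one of the four parts is dropped (falls free for more than about 25 mm) ((linear speed of bank above 0.7 m/s and contact force between the fingers and bank below 0.01 N) or (linear speed of terminal above 0.7 m/s and contact force between the fingers and terminal below 0.01 N) or (linear speed of transformer above 0.7 m/s and contact force between the fingers and transformer below 0.01 N) or (linear speed of battery above 0.7 m/s and contact force between the fingers and battery below 0.01 N)).
It fails at once if the amber jar is pushed more than 25 mm from its place (distance of jar from where it was at the start of the episode above 0.025 m).
It fails at once if the tape roll is pushed more than 25 mm from its place (distance of tape from where it was at the start of the episode above 0.025 m).
It also fails if it takes over 122 s, if anything falls off the work surface, if the arm or the gripper's body presses on something with over 40 N, if the wrist force passes 120 N, or if a joint passes its speed limit or range.

ROBOT

A 6-joint arm with a two-finger parallel gripper is mounted at the origin on the work surface. World frame = base frame: x ahead of the robot, y to its left, z up, the work surface at z = 0. Lengths are in m, angles in rad, forces in N, time in s.
With the tool pointing down it reaches from about 0.325 to 0.9 m from the base axis. Payload 6.1 kg.
Tool frame: the origin (TCP) lies midway between the tips of the shut fingers; the grasp point (between the pads) lies 19 mm behind it; y points along the fingers, x is the direction in which the jaws open and shut, and the axes are right-handed (so a half turn about y gives the same grasp; the last joint's range is limited). The gripper opens to 87 mm and grips with 3 to 60 N. Pads are 19 mm wide; open, the fingers measure 117 mm over their backs; the gripper's body (75 mm by 190 mm) begins 51 mm behind the grasp point.
Start: joints at [-1.358, 0.22, 1.526, -0, 1.395, -0.126], TCP at [0.208, -0.589, 0.223] pointing down, gripper open.
Joint ranges: [-2.98, 2.98], [-0.91, 2.08], [0.09, 2.57], [-1.24, 4.39], [0.2, 2.65], [-2.68, 2.68]. Speed limits (rad/s): [2.57, 2.57, 3.01, 3.14, 3.14, 3.14].

INTERFACE

Orientations are given as a unit quaternion [w, x, y, z].
In Python, from workcell import ctrl gives the robot as it stands. The module is installed in compiled form; this text tells all that it offers.
- The arm moves only by the shell command python3 -m inch 'ROWS' [OPENING] [FORCE]. ROWS is JSON, one flat list of numbers, 6 for each row, row after row: the shift along the tool's x, y, z in mm, then the turn, a rotation vector about the tool's x, y, z in degrees. In form: [tx, ty, tz, rx, ry, rz, tx, ty, tz, rx, ry, rz, ...]. A call has 1 to 20 rows; each row shifts and turns the commanded pose from where the row before left it, along the tool's axes as they then stand; what a row does not reach is not made up. A row lasts 1/10 s, in which the tool goes at most 50 mm and 8.59 degrees, less where a joint would pass 70% of its speed; a pose out of reach is approached as far as the arm can. A call is refused whole if a number of a shift passes 50 or a number of a turn 8.59, either way. A call with a gripper value outside its range is refused whole. OPENING is the opening, from 0 (shut) to 1 (fully open), set as the call begins (- or left out, the last holds). The fingers move at their own pace and stop on an object; FORCE is the grip in N (left out, the last holds). Time passes only in rows, so rows that do not move let the fingers close. It gives the time, the measured TCP pose, the force and the opening at its end, in the units of the state.
- ctrl.observe(): the state, without advancing time (a new reading comes with each control period).
- ctrl.read_camera(name): name is "scene" or "top" or "wrist"; returns the picture (480x640x3 uint8, blue, green, red); there is no depth.
- ctrl.get_calibration(name): a dict with "fx", "fy", "cx", "cy" (pixels), "k1" (the pictures are not rectified: a ray, as slopes to the right and down, at radius r is drawn at 1 + k1 r^2 times it, then the intrinsics apply), "T" (4x4, takes a point from camera to world coordinates). Camera axes: x right, y down, z forward; pixel columns grow to the right and rows downward; lengths in m; the calibration is good to about 2 mm. A picture is of the moment at which its call begins: read the wrist's pose just before it. get_calibration takes no time and is no camera call; for the wrist camera it gives the pose at the moment of the call.
- ctrl.close_job(): hands the job in, once; it reports no verdict.
The state is a dict: "clock": time; "joints": joint angles; "qvel": joint speeds; "effort": joint torques, N m; "ee_pos": TCP position; "tcp_rot": TCP orientation; "wrist_force": force on the tool from outside, world axes, zero at the start; "ft_torque": the same for the moment, N m; "gripper_width": opening from 0.0 (shut) to 1.0 (fully open).
Only numpy, scipy, OpenCV 4.12 (cv2) and the standard library are available. Lean on these libraries where they do the work, as an engineer would, in place of code of your own. Each camera call takes 0.05 s, during which the arm holds its last target. There are 200 camera calls.

## Working session

There is one attempt and no reset: what is moved stays moved. The work goes in short steps, Python scripts to look and compute and a shell command to move; the robot and the scene stay as the last step left them, time stands still between calls to the robot, and variables do not carry over. Pictures are saved under pics/ and viewed, about 12 in all and at most 16, crops included, and the job is handed in when it is done.

```bash
mkdir -p pics
python3 - <<'E'
from workcell import ctrl
import cv2,numpy as np
print(ctrl.observe())
for n in("scene","top"):
    cv2.imwrite(f"pics/{n}0.png",ctrl.read_camera(n)); c=ctrl.get_calibration(n); print({k:(np.round(v,4).tolist()) for k,v in c.items()})
E
```

```text
{'clock': 0.0, 'joints': array([-1.35810737e+00,  2.21256961e-01,  1.52758818e+00, -7.03599580e-06,
        1.39466370e+00, -1.26065740e-01]), 'qvel': array([-1.31231261e-04,  1.15617176e-04, -1.29493585e-03, -8.76359813e-05,
       -1.62228663e-03,  5.48040757e-04]), 'effort': array([-8.54862446e-04, -4.94613397e+01, -3.87377286e+01,  6.97297161e-02,
        5.73248276e-02, -1.40313455e-04]), 'ee_pos': array([ 0.20758197, -0.58888361,  0.22143027]), 'tcp_rot': array([ 0.57758532, -0.57667322,  0.40906109, -0.4080591 ]), 'wrist_force': array([-0.32548435,  0.19207058,  0.22985172]), 'ft_torque': array([-0.02648969, -0.01323658,  0.01054717]), 'gripper_width': 1.0036158047723227}
{'fx': 605.5702, 'fy': 605.5702, 'cx': 318.9126, 'cy': 229.5222, 'k1': -0.0731, 'T': [[-0.6013, 0.6113, -0.5145, 1.1887], [0.7989, 0.4465, -0.4031, 0.5999], [-0.0167, -0.6534, -0.7568, 1.2133], [0.0, 0.0, 0.0, 1.0]]}
{'fx': 442.6586, 'fy': 442.6586, 'cx': 312.7258, 'cy': 249.2143, 'k1': -0.0939, 'T': [[-0.0132, -0.9942, 0.1071, 0.3145], [-0.9999, 0.0133, 0.0003, -0.0075], [-0.0017, -0.1071, -0.9942, 1.1894], [0.0, 0.0, 0.0, 1.0]]}
```

View pics/top0.png

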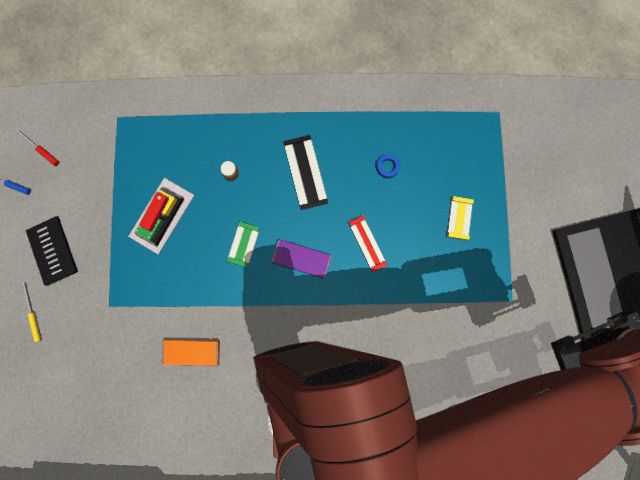

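View pics/scene0.png

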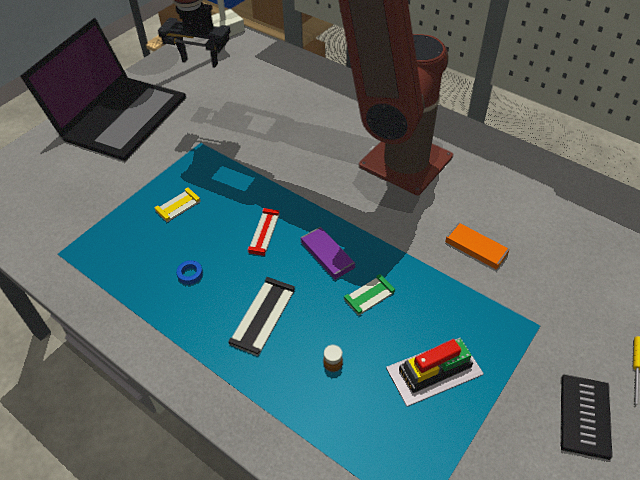

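The top view shows the stack on its metal tray at (160,215), with the cradles black (305,172), red (367,243), green (243,243) and yellow (460,218). The jar is at (229,170) and the tape at (388,166).
Candidates for the black battery are: the black box under the stack (160,215), the purple box (302,258), the orange box (190,352) and the black strip at (50,250). By the description it is the one in the stack.

```bash
cat > h.py <<'E'
from workcell import ctrl
import cv2,numpy as np
from scipy.spatial.transform import Rotation as R
def cast(c,px,z):
    px=np.float64(px).reshape(-1,1,2)
    K=np.array([[c['fx'],0,c['cx']],[0,c['fy'],c['cy']],[0,0,1]])
    n=cv2.undistortPoints(px,K,np.array([c['k1'],0,0,0,0.])).reshape(-1,2)
    T=np.array(c['T']); d=np.c_[n,np.ones(len(n))]@T[:3,:3].T
    s=(z-T[2,3])/d[:,2]; return (T[:3,3]+d*s[:,None])[:,:2]
def proj(c,P):
    T=np.array(c['T']);q=(np.float64(P)-T[:3,3])@T[:3,:3]; n=q[:,:2]/q[:,2:]
    n=n*(1+c['k1']*(n**2).sum(1,keepdims=True)); return n*[c['fx'],c['fy']]+[c['cx'],c['cy']]
H={'red':[(0,8),(172,180)],'green':[(50,80)],'yellow':[(22,34)],'purple':[(130,160)]}
def mask(im,col):
    h=cv2.cvtColor(im,cv2.COLOR_BGR2HSV); m=np.zeros(im.shape[:2],np.uint8)
    if col=='black': return cv2.inRange(h,(0,0,0),(180,255,60)) & ~cv2.inRange(h,(80,120,0),(125,255,255))
    for a,b in H[col]: m|=cv2.inRange(h,(a,120,50),(b,255,255))
    return m
def blobs(im,col,amin=60):
    cs,_=cv2.findContours(mask(im,col),cv2.RETR_EXTERNAL,cv2.CHAIN_APPROX_NONE)
    return [k.reshape(-1,2) for k in cs if cv2.contourArea(k)>amin]
def rect(P):
    (x,y),(w,h),a=cv2.minAreaRect((P*1000).astype(np.float32))
    if w<h: w,h,a=h,w,a+90
    return np.round([x,y,w,h,(a+90)%180-90],1)
E
python3 - <<'E'
from h import *
for n in("top","scene"):
    im=cv2.imread(f"pics/{n}0.png"); c=ctrl.get_calibration(n)
    for col in('red','green','yellow','black'):
        for k in blobs(im,col):
            m=k.mean(0)
            u=cast(c,m,0)[0]
            if not(.3<u[0]<.9 and -.5<u[1]<.6): continue
            print(n,col,m.round(),*[f"z{z}: {rect(cast(c,k,z/1000)).tolist()}" for z in (14,28,54,80)][(0 if abs(u[1]-.36)>.1 else 1):(1 if abs(u[1]-.36)>.1 else 4)])
T=cv2.imread("pics/top0.png")[150:280,100:400]; S=cv2.imread("pics/scene0.png")[320:420,370:500]
a=cv2.resize(T,(780,338),interpolation=2); b=cv2.resize(S,(338,260),interpolation=2)
o=np.zeros((600,780,3),np.uint8);o[:338]=a;o[338:598,:338]=b;cv2.imwrite("pics/crop1.png",o)
E
```

```text
top red [368. 243.] z14: [455.9, -154.3, 148.9, 44.5, 24.5]
top red [153. 212.] z28: [548.6, 420.4, 102.7, 40.9, -27.4] z54: [543.4, 410.9, 100.4, 40.0, -27.4] z80: [538.2, 401.3, 98.1, 39.1, -27.4]
top green [243. 244.] z14: [458.9, 180.2, 113.0, 58.6, -17.4]
top green [150. 230.] z28: [506.9, 432.5, 65.3, 55.0, -30.4] z54: [502.6, 422.7, 63.9, 53.7, -30.4] z80: [498.3, 412.8, 62.4, 52.5, -30.4]
top yellow [460. 218.] z14: [522.3, -409.3, 113.4, 59.6, -10.6]
top yellow [168. 202.] z28: [571.6, 393.7, 57.1, 53.4, 60.4] z54: [565.9, 384.7, 55.8, 52.2, 60.4] z80: [560.1, 375.7, 54.5, 51.1, 60.4]
top black [166. 220.] z28: [527.0, 389.6, 142.9, 34.2, -28.8] z54: [522.3, 380.7, 139.7, 33.5, -28.8] z80: [517.5, 371.8, 136.5, 32.7, -28.8]
top black [305. 172.] z14: [654.8, 10.4, 197.1, 73.7, 14.1]
scene red [436. 356.] z28: [519.9, 398.2, 109.5, 40.2, -27.5] z54: [534.5, 402.6, 107.1, 39.3, -27.5] z80: [549.2, 407.0, 104.7, 38.5, -27.5]
scene red [263. 231.] z14: [462.3, -154.7, 158.9, 47.2, 25.1]
scene green [457. 357.] z28: [499.2, 424.8, 74.2, 54.6, -29.8] z54: [514.3, 428.7, 72.6, 53.4, -29.8] z80: [529.4, 432.5, 71.0, 52.2, -29.8]
scene green [369. 293.] z14: [463.3, 180.7, 114.4, 62.9, -17.0]
scene yellow [422. 370.] z28: [561.9, 387.3, 59.1, 56.7, -28.9] z54: [575.7, 391.9, 57.8, 55.5, -28.9] z80: [589.4, 396.6, 56.5, 54.2, -28.9]
scene yellow [177. 204.] z14: [527.7, -409.8, 116.1, 65.9, -10.2]
scene black [432. 374.] z28: [557.1, 424.9, 151.1, 71.8, -48.0] z54: [571.0, 428.8, 147.8, 70.2, -48.0] z80: [584.8, 432.6, 144.5, 68.6, -48.0]
scene black [262. 316.] z14: [660.8, 12.5, 204.7, 80.0, 13.6]
```

View pics/crop1.png

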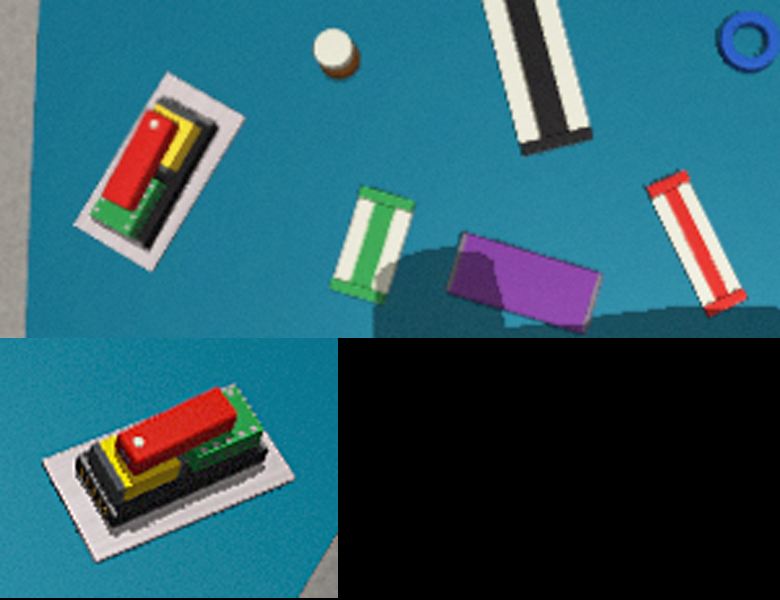

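```bash
cat >> h.py <<'E'
def plan(tx,ty,tz,yaw,o=None):
    """target TCP mm, part length yaw deg (jaws go across) -> turn about tool y, then shift in tool axes"""
    o=o or ctrl.observe(); q=o['tcp_rot']; M=R.from_quat([q[1],q[2],q[3],q[0]])
    A=M.as_matrix(); cur=np.degrees(np.arctan2(A[1,0],A[0,0]))
    p=np.array([tx,ty,tz])-np.array(o['ee_pos'])*1000
    tilt=np.degrees(np.arccos(-A[2,1]))
    print("pos",(np.array(o['ee_pos'])*1000).round(1),"jaw yaw",cur.round(2),"tilt",tilt.round(2),"axis",A[:,1].round(4),"j6",o['joints'][5].round(3),"F",np.round(o['wrist_force'],1),"w",round(o['gripper_width']*87,1),"t",round(o['clock'],2))
    for k in(0,180):
        d=(yaw+90+k-cur+180)%360-180   # world z turn; tool y is down -> -d
        B=R.from_euler('z',d,degrees=True).as_matrix()@A
        dj1=np.arctan2(ty,tx)-o['joints'][0]
        print(f"  ry {-d:.2f}  shift {(B.T@p).round(1).tolist()}  (dj6 ~ {np.radians(-d)+dj1:.2f})")
E
python3 -c "
from h import *
plan(541,404,280,-28)"
```

```text
pos [ 207.6 -588.9  221.5] jaw yaw -70.59 tilt 0.1 axis [-4.0e-04  1.7e-03 -1.0e+00] j6 -0.126 F [-0.3 -0.  -0. ] w 87.2 t 0.1
  ry -132.59  shift [1033.1, -60.2, 171.8]  (dj6 ~ -0.31)
  ry 47.41  shift [-1033.3, -56.7, -171.8]  (dj6 ~ 2.83)
```

```bash
python3 -m inch '[0,0,0,0,-8.29,0,0,0,0,0,-8.29,0,0,0,0,0,-8.29,0,0,0,0,0,-8.29,0,0,0,0,0,-8.29,0,0,0,0,0,-8.29,0,0,0,0,0,-8.29,0,0,0,0,0,-8.29,0,0,0,0,0,-8.29,0,0,0,0,0,-8.29,0,0,0,0,0,-8.29,0,0,0,0,0,-8.29,0,0,0,0,0,-8.29,0,0,0,0,0,-8.29,0,0,0,0,0,-8.29,0,0,0,0,0,-8.29,0]' 1 25
python3 -m inch '[20,-3,3.3,0,0,0,41.3,-3,6.9,0,0,0,41.3,-3,6.9,0,0,0,41.3,-3,6.9,0,0,0,41.3,-3,6.9,0,0,0,41.3,-3,6.9,0,0,0,41.3,-3,6.9,0,0,0,41.3,-3,6.9,0,0,0,41.3,-3,6.9,0,0,0,41.3,-3,6.9,0,0,0,41.3,-3,6.9,0,0,0,41.3,-3,6.9,0,0,0,41.3,-3,6.9,0,0,0,41.3,-3,6.9,0,0,0,41.3,-3,6.9,0,0,0,41.3,-3,6.9,0,0,0,41.3,-3,6.9,0,0,0,41.3,-3,6.9,0,0,0,41.3,-3,6.9,0,0,0,41.3,-3,6.9,0,0,0]'
python3 -c "
from h import *
plan(541,404,280,-28)"
```

```text
clock: 1.7
ee_pos: [0.2076, -0.5891, 0.2219]
tcp_rot: [0.605, -0.604, -0.366, 0.366]
wrist_force: [-0.1, 0.2, -0.1]
gripper_width: 1.004
clock: 3.7
ee_pos: [0.4661, 0.1862, 0.2823]
tcp_rot: [0.606, -0.606, -0.364, 0.365]
wrist_force: [0.2, -0.8, 0.5]
gripper_width: 1.002
pos [466.1 186.2 282.3] jaw yaw 62.07 tilt 0.02 axis [-3.e-04 -2.e-04 -1.e+00] j6 -0.86 F [ 0.2 -0.8  0.5] w 87.2 t 3.7
  ry 0.07  shift [227.4, 2.2, 36.1]  (dj6 ~ 0.42)
  ry -179.93  shift [-227.4, 2.4, -36.1]  (dj6 ~ -2.72)
```

```bash
python3 -m inch '[38,0,6,0,0,0,38,0,6,0,0,0,38,0,6,0,0,0,38,0,6,0,0,0,38,0,6,0,0,0,36,0,6,0,0,0,0,0,0,0,0,0,0,0,0,0,0,0]'
python3 - <<'E'
from h import *
plan(541,404,280,-28)
c=ctrl.get_calibration("wrist"); im=ctrl.read_camera("wrist"); cv2.imwrite("pics/w1.png",im)
print(np.round(c['T'],3).tolist(),c['fx'])
for col,z in(('red',.08),('green',.054),('yellow',.054)):
    for k in blobs(im,col,800): print(col,k.mean(0).round(),rect(cast(c,k,z)))
E
```

```text
clock: 4.5
ee_pos: [0.5397, 0.4011, 0.2811]
tcp_rot: [-0.606, 0.606, 0.364, -0.366]
wrist_force: [0.1, 0.3, -0.1]
gripper_width: 1.002
pos [539.7 401.1 281.1] jaw yaw 62.13 tilt 0.15 axis [-0.002  -0.0015 -1.    ] j6 -0.562 F [ 0.1  0.3 -0.1] w 87.2 t 4.5
  ry 0.13  shift [3.1, 1.1, 0.2]  (dj6 ~ 0.12)
  ry -179.87  shift [-3.1, 1.1, -0.2]  (dj6 ~ -3.02)
[[0.468, 0.854, 0.226, 0.479], [0.884, -0.451, -0.123, 0.434], [-0.003, 0.258, -0.966, 0.444], [0.0, 0.0, 0.0, 1.0]] 424.18464589828034
red [335. 198.] [542.1 405.3  98.4  32.  -28.3]
green [120. 242.] [484.9 206.2  77.6  56.6 -36.1]
green [338. 150.] [507.9 425.3  63.6  46.4 -29.7]
```

View pics/w1.png

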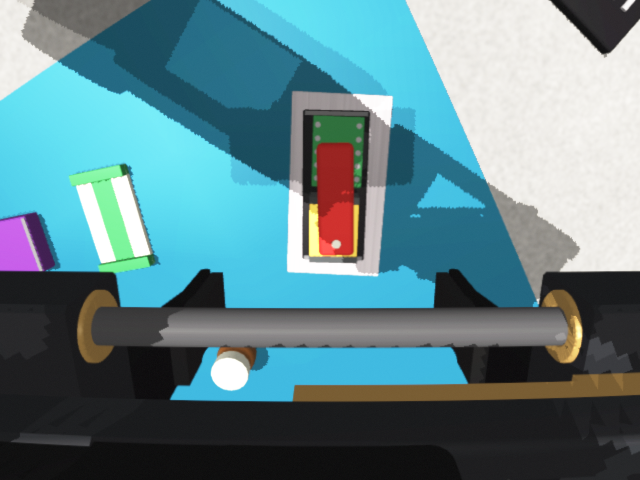

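The wrist picture shows the stack with red at (335,198), green above it at (338,150), yellow below it and the tray around them. The red top measures 98x32 mm at (542,405), -28.3°, and green measures 64x46 mm, both as they should be.

```bash
python3 -m inch '[4.8,20,0,0,0.3,0,0,35,0,0,0,0,0,35,0,0,0,0,0,35,0,0,0,0,0,35,0,0,0,0,0,30,0,0,0,0,0,15,0,0,0,0,0,10,0,0,0,0,0,7,0,0,0,0,0,0,0,0,0,0,0,0,0,0,0,0]'
python3 -c "
from h import *
plan(542,405.3,58,-28.3)"
python3 -m inch '[0,0,0,0,0,0,0,0,0,0,0,0,0,0,0,0,0,0,0,0,0,0,0,0,0,0,0,0,0,0,0,0,0,0,0,0,0,0,0,0,0,0,0,0,0,0,0,0]' 0 25
python3 -m inch '[0,-3,0,0,0,0,0,-5,0,0,0,0,0,-8,0,0,0,0,0,-15,0,0,0,0,0,-20,0,0,0,0,0,-20,0,0,0,0,0,-20,0,0,0,0,0,-20,0,0,0,0,0,0,0,0,0,0]'
python3 - <<'E'
from h import *
plan(456,-154,140,24.5)
c=ctrl.get_calibration("wrist"); im=ctrl.read_camera("wrist"); cv2.imwrite("pics/w2.png",im)
E
```

```text
clock: 5.65
ee_pos: [0.5434, 0.4056, 0.0621]
tcp_rot: [-0.607, 0.607, 0.364, -0.362]
wrist_force: [-0.4, 0.2, -0.1]
gripper_width: 1.001
pos [543.4 405.6  62.1] jaw yaw 61.75 tilt 0.13 axis [ 0.002   0.0011 -1.    ] j6 -0.553 F [-0.4  0.2 -0.1] w 87.1 t 5.65
  ry 0.05  shift [-0.9, 4.1, 1.1]  (dj6 ~ 0.12)
  ry -179.95  shift [0.9, 4.1, -1.1]  (dj6 ~ -3.02)
clock: 6.45
ee_pos: [0.5425, 0.4051, 0.0605]
tcp_rot: [-0.607, 0.607, 0.363, -0.363]
wrist_force: [-0.3, 0.2, 0.7]
gripper_width: 0.367
clock: 7.35
ee_pos: [0.5448, 0.4065, 0.1772]
tcp_rot: [-0.607, 0.607, 0.366, -0.36]
wrist_force: [1.1, 0.3, -0.1]
gripper_width: 0.367
pos [544.8 406.5 177.2] jaw yaw 61.76 tilt 0.48 axis [ 0.0072  0.0042 -1.    ] j6 -0.553 F [ 1.1  0.3 -0.1] w 31.9 t 7.35
  ry -52.74  shift [-473.5, 32.5, 313.4]  (dj6 ~ -1.77)
  ry 127.26  shift [473.0, 41.9, -313.1]  (dj6 ~ 1.37)
```

View pics/w2.png

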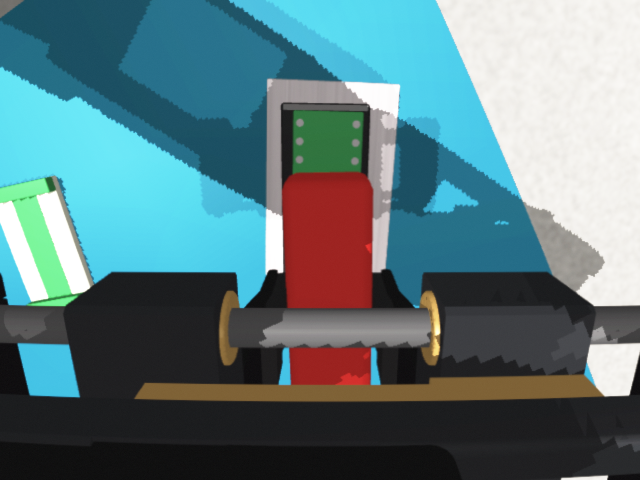

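The picture shows red held between the fingers (width 31.9 mm), lifted clear, with green still in place at (327,140).

```bash
python3 -m inch '[0,0,0,0,-4,0,0,0,0,0,-8,0,0,0,0,0,-8,0,0,0,0,0,-8.2,0,0,0,0,0,-8.2,0,0,0,0,0,-8.2,0,0,0,0,0,-8.1,0]'
python3 -m inch '[-17,0,11.2,0,0,0,-33.8,0,22.4,0,0,0,-33.8,0,22.4,0,0,0,-33.8,0,22.4,0,0,0,-33.8,0,22.4,0,0,0,-33.8,0,22.4,0,0,0,-33.8,0,22.4,0,0,0,-33.8,0,22.4,0,0,0,-33.8,0,22.4,0,0,0,-33.8,0,22.4,0,0,0,-33.8,0,22.4,0,0,0,-33.8,0,22.4,0,0,0,-33.8,0,22.4,0,0,0,-33.8,0,22.4,0,0,0,-17,0,11.2,0,0,0,0,0,0,0,0,0,0,0,0,0,0,0]'
python3 -c "
from h import *
plan(456,-154,15,24.5)"
```

```text
clock: 8.1
ee_pos: [0.5418, 0.4047, 0.17]
tcp_rot: [0.381, -0.381, -0.595, 0.596]
wrist_force: [-0.0, 0.5, -0.8]
gripper_width: 0.365
clock: 9.8
ee_pos: [0.4523, -0.1554, 0.1707]
tcp_rot: [-0.384, 0.383, 0.594, -0.594]
wrist_force: [-0.4, -0.7, -1.7]
gripper_width: 0.367
pos [ 452.3 -155.4  170.7] jaw yaw 114.37 tilt 0.1 axis [-0.0013  0.0013 -1.    ] j6 -2.493 F [-0.4 -0.7 -1.7] w 31.9 t 9.8
  ry -0.13  shift [-0.5, 155.7, -4.0]  (dj6 ~ 0.17)
  ry 179.87  shift [0.0, 155.7, 3.8]  (dj6 ~ 3.31)
```

```bash
python3 -m inch '[0,15,-4,0,0,0,0,25,0,0,0,0,0,25,0,0,0,0,0,25,0,0,0,0,0,22,0,0,0,0,0,15,0,0,0,0,0,8,0,0,0,0,0,5,0,0,0,0,0,0,0,0,0,0,0,0,0,0,0,0,0,0,0,0,0,0]'
python3 -c "
from h import *
plan(456,-154,14.5,24.5)"
```

```text
clock: 10.9
ee_pos: [0.4574, -0.1542, 0.0325]
tcp_rot: [-0.382, 0.383, 0.595, -0.595]
wrist_force: [0.4, -0.4, -0.9]
gripper_width: 0.365
pos [ 457.4 -154.2   32.5] jaw yaw 114.46 tilt 0.1 axis [ 1.5e-03 -8.0e-04 -1.0e+00] j6 -2.487 F [ 0.4 -0.4 -0.9] w 31.7 t 10.9
  ry -0.04  shift [0.8, 18.0, 1.2]  (dj6 ~ 0.16)
  ry 179.96  shift [-0.8, 18.0, -1.1]  (dj6 ~ 3.30)
```

```bash
python3 -m inch '[0.8,5,1,0,0,0,0,5,0,0,0,0,0,3,0,0,0,0,0,2,0,0,0,0,0,1,0,0,0,0,0,1,0,0,0,0,0,0,0,0,0,0,0,0,0,0,0,0]'
python3 -m inch '[0,0.5,0,0,0,0,0,0.5,0,0,0,0,0,0,0,0,0,0]'
```

```text
clock: 11.7
ee_pos: [0.4555, -0.1537, 0.0146]
tcp_rot: [-0.383, 0.383, 0.595, -0.595]
wrist_force: [0.4, -0.4, -1.8]
gripper_width: 0.368
clock: 12.0
ee_pos: [0.4556, -0.1537, 0.0144]
tcp_rot: [0.383, -0.383, -0.595, 0.595]
wrist_force: [-3.4, 1.4, 7.6]
gripper_width: 0.363
```

```bash
python3 -m inch '[0,0,0,0,0,0,0,0,0,0,0,0,0,0,0,0,0,0,0,0,0,0,0,0,0,0,0,0,0,0]' 0.8
python3 -m inch '[0,-5,0,0,0,0,0,-10,0,0,0,0,0,-25,0,0,0,0,0,-40,0,0,0,0,0,-45,0,0,0,0,0,-45,0,0,0,0,0,-40,0,0,0,0,0,-25,0,0,0,0,0,0,0,0,0,0]' 1
python3 - <<'E'
from h import *
plan(527,414,270,-29)
c=ctrl.get_calibration("wrist"); im=ctrl.read_camera("wrist"); cv2.imwrite("pics/w3.png",im)
for k in blobs(im,'red',300): print(k.mean(0).round(),rect(cast(c,k,.034)),rect(cast(c,k,.014)))
E
```

```text
clock: 12.5
ee_pos: [0.4553, -0.1537, 0.0134]
tcp_rot: [0.383, -0.383, -0.595, 0.595]
wrist_force: [-0.1, 0.0, -0.2]
gripper_width: 0.726
clock: 13.4
ee_pos: [0.4577, -0.1548, 0.2546]
tcp_rot: [-0.379, 0.386, 0.595, -0.594]
wrist_force: [-0.2, 0.3, -0.3]
gripper_width: 0.998
pos [ 457.7 -154.8  254.6] jaw yaw 114.46 tilt 0.57 axis [ 0.0087 -0.0047 -1.    ] j6 -2.487 F [-0.2  0.3 -0.3] w 86.8 t 13.4
  ry 53.46  shift [531.0, -20.9, 215.1]  (dj6 ~ 2.09)
  ry -126.54  shift [-531.2, -10.0, -215.2]  (dj6 ~ -1.05)
[332. 188.] [ 455.6 -158.3  140.5   41.3   24.5] [ 458.9 -157.   147.8   43.4   24.5]
```

View pics/w3.png

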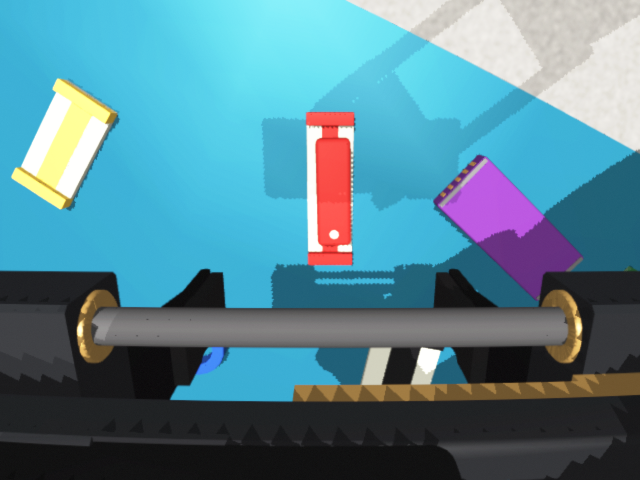

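The picture shows red lying on its cradle between the red stops (bank mid (334,191), cradle mid (330,188)). That is 3–4 mm off centre, well within tolerance. Next I return to the stack.

```bash
python3 -m inch '[0,0,0,0,4.5,0,0,0,0,0,8.2,0,0,0,0,0,8.2,0,0,0,0,0,8.2,0,0,0,0,0,8.2,0,0,0,0,0,8.2,0,0,0,0,0,7.9,0]'
python3 -m inch '[18,-1,7,0,0,0,36.6,-1,14.9,0,0,0,36.6,-1,14.9,0,0,0,36.6,-1,14.9,0,0,0,36.6,-1,14.9,0,0,0,36.6,-1,14.9,0,0,0,36.6,-1,14.9,0,0,0,36.6,-1,14.9,0,0,0,36.6,-1,14.9,0,0,0,36.6,-1,14.9,0,0,0,36.6,-1,14.9,0,0,0,36.6,-1,14.9,0,0,0,36.6,-1,14.9,0,0,0,36.6,-1,14.9,0,0,0,36.6,-1,14.9,0,0,0,0,0,0,0,0,0,0,0,0,0,0,0,0,0,0,0,0,0]'
cat > look.py <<'E'
from h import *
import sys
c=ctrl.get_calibration("wrist"); im=ctrl.read_camera("wrist"); cv2.imwrite(f"pics/{sys.argv[1]}.png",im)
for a in sys.argv[2:]:
    col,z=a.split(',')
    for k in blobs(im,col,700): print(col,k.mean(0).round(),rect(cast(c,k,float(z)/1000)))
E
python3 look.py w4 green,54 yellow,54 green,14; python3 -c "
from h import *
plan(508,425.3,35,-29.5)"
```

```text
clock: 14.15
ee_pos: [0.4544, -0.1532, 0.2469]
tcp_rot: [0.611, -0.609, -0.357, 0.358]
wrist_force: [0.0, -0.4, 0.1]
gripper_width: 1.001
clock: 15.95
ee_pos: [0.523, 0.4138, 0.2624]
tcp_rot: [-0.609, 0.609, 0.358, -0.36]
wrist_force: [-0.2, -0.6, -0.0]
gripper_width: 1.001
green [113. 259.] [471.3 210.3  90.3  34.   -6.3]
green [333. 176.] [507.6 425.8  65.2  46.  -29.7]
yellow [339. 252.] [572.3 389.1  50.4  43.9 -28.9]
green [113. 259.] [472.2 184.7 100.   37.7  -6.3]
green [333. 176.] [512.4 423.4  72.2  50.9 -29.7]
pos [523.3 413.6 262.9] jaw yaw 61.0 tilt 0.08 axis [-1.e-03 -9.e-04 -1.e+00] j6 -0.514 F [ 0.7 -0.2  0.1] w 86.8 t 16.0
  ry 0.50  shift [3.0, 227.9, 19.0]  (dj6 ~ 0.15)
  ry -179.50  shift [-2.4, 227.9, -19.2]  (dj6 ~ -2.99)
```

View pics/w4.png

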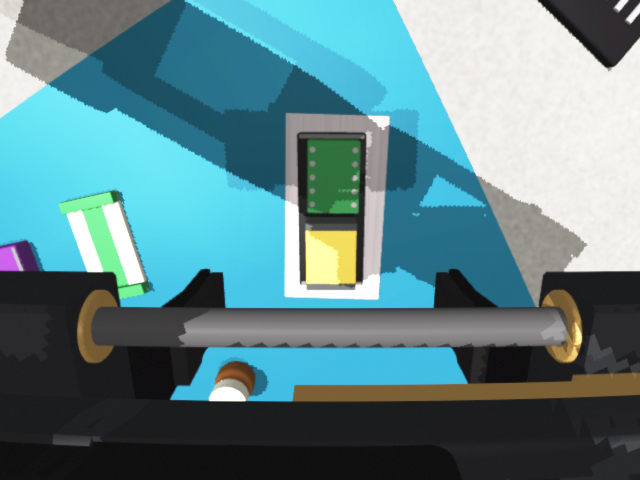

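The stack now shows green (333,176) and yellow (339,252). Their centres are 74.4 mm apart, as expected. Next I take green.

```bash
python3 -m inch '[2.8,20,19,0,0.6,0,0,35,0,0,0,0,0,35,0,0,0,0,0,35,0,0,0,0,0,35,0,0,0,0,0,30,0,0,0,0,0,20,0,0,0,0,0,10,0,0,0,0,0,0,0,0,0,0,0,0,0,0,0,0,0,0,0,0,0,0]'
python3 -c "
from h import *
plan(507.8,425.6,34.5,-29.7)"
```

```text
clock: 17.1
ee_pos: [0.5095, 0.4271, 0.0457]
tcp_rot: [0.611, -0.611, -0.357, 0.355]
wrist_force: [-0.0, 0.1, 0.4]
gripper_width: 0.999
pos [509.5 427.1  45.7] jaw yaw 60.43 tilt 0.19 axis [ 0.0028  0.0018 -1.    ] j6 -0.476 F [-0.   0.1  0.4] w 86.9 t 17.1
  ry 0.13  shift [-2.1, 11.2, 0.8]  (dj6 ~ 0.12)
  ry -179.87  shift [2.1, 11.2, -0.7]  (dj6 ~ -3.02)
```

```bash
python3 -m inch '[-1.5,4,0.5,0,0,0,0,3,0,0,0,0,0,2,0,0,0,0,0,0,0,0,0,0,0,0,0,0,0,0]'
python3 -m inch '[0,0,0,0,0,0,0,0,0,0,0,0,0,0,0,0,0,0,0,0,0,0,0,0,0,0,0,0,0,0,0,0,0,0,0,0]' 0 25
python3 -m inch '[0,-3,0,0,0,0,0,-5,0,0,0,0,0,-8,0,0,0,0,0,-15,0,0,0,0,0,-20,0,0,0,0,0,-25,0,0,0,0,0,-20,0,0,0,0,0,-10,0,0,0,0,0,0,0,0,0,0,0,0,0,0,0,0]'
python3 -c "
from h import *
plan(459,179,120,-17.4)"
```

```text
clock: 17.6
ee_pos: [0.5069, 0.4254, 0.0344]
tcp_rot: [-0.611, 0.611, 0.356, -0.356]
wrist_force: [0.5, -0.5, 0.8]
gripper_width: 0.995
clock: 18.2
ee_pos: [0.507, 0.4254, 0.0346]
tcp_rot: [0.611, -0.611, -0.356, 0.356]
wrist_force: [-0.0, 0.8, -0.2]
gripper_width: 0.543
clock: 19.2
ee_pos: [0.5067, 0.4253, 0.1403]
tcp_rot: [-0.611, 0.611, 0.356, -0.356]
wrist_force: [0.3, -0.5, -1.7]
gripper_width: 0.526
pos [506.7 425.3 140.3] jaw yaw 60.45 tilt 0.02 axis [-3.e-04 -2.e-04 -1.e+00] j6 -0.476 F [ 0.3 -0.5 -1.7] w 45.7 t 19.2
  ry -12.15  shift [-249.3, 20.3, -28.1]  (dj6 ~ -0.42)
  ry 167.85  shift [249.3, 20.2, 28.1]  (dj6 ~ 2.72)
```

```bash
python3 -m inch '[0,0,0,0,-6,0,0,0,0,0,-6.1,0,-18,0,-2,0,0,0,-36,0,-4,0,0,0,-36,0,-4,0,0,0,-36,0,-4,0,0,0,-36,0,-4,0,0,0,-36,0,-4,0,0,0,-36,0,-4,0,0,0,-15,0,-2,0,0,0,0,0,0,0,0,0,0,0,0,0,0,0]'
python3 -c "
from h import *
plan(460,179,14.5,-17.4)"
```

```text
clock: 20.4
ee_pos: [0.4591, 0.1799, 0.1402]
tcp_rot: [0.57, -0.57, -0.418, 0.418]
wrist_force: [-0.6, 0.5, -2.1]
gripper_width: 0.524
pos [459.1 179.9 140.2] jaw yaw 72.5 tilt 0.04 axis [-4.e-04  6.e-04 -1.e+00] j6 -1.053 F [-0.6  0.5 -2.1] w 45.6 t 20.4
  ry -0.10  shift [-0.7, 125.7, -1.2]  (dj6 ~ 0.16)
  ry 179.90  shift [0.5, 125.7, 1.1]  (dj6 ~ 3.30)
```

```bash
python3 -m inch '[-0.6,15,-1,0,0,0,0,25,0,0,0,0,0,25,0,0,0,0,0,20,0,0,0,0,0,15,0,0,0,0,0,9,0,0,0,0,0,5,0,0,0,0,0,4,0,0,0,0,0,2,0,0,0,0,0,2,0,0,0,0,0,0,0,0,0,0,0,0,0,0,0,0]'
python3 -m inch '[0,1,0,0,0,0,0,0.5,0,0,0,0,0,0,0,0,0,0,0,0,0,0,0,0]'
```

```text
clock: 21.6
ee_pos: [0.4602, 0.1786, 0.0189]
tcp_rot: [-0.57, 0.57, 0.419, -0.418]
wrist_force: [0.3, 0.1, -1.3]
gripper_width: 0.526
clock: 22.0
ee_pos: [0.4598, 0.1786, 0.0171]
tcp_rot: [0.57, -0.57, -0.418, 0.418]
wrist_force: [0.6, 0.4, -1.2]
gripper_width: 0.529
```

```bash
python3 -m inch '[0,1,0,0,0,0,0,1,0,0,0,0,0,0.6,0,0,0,0,0,0,0,0,0,0,0,0,0,0,0,0]'
```

```text
clock: 22.5
ee_pos: [0.4598, 0.1786, 0.0145]
tcp_rot: [0.57, -0.57, -0.418, 0.418]
wrist_force: [-1.1, -0.2, 2.5]
gripper_width: 0.525
```

Contact. I release, rise and check.

```bash
python3 -m inch '[0,0,0,0,0,0,0,0,0,0,0,0,0,0,0,0,0,0,0,0,0,0,0,0,0,0,0,0,0,0]' 1
python3 -m inch '[0,-5,0,0,0,0,0,-10,0,0,0,0,0,-25,0,0,0,0,0,-40,0,0,0,0,0,-45,0,0,0,0,0,-45,0,0,0,0,0,-40,0,0,0,0,0,-25,0,0,0,0,0,0,0,0,0,0,0,0,0,0,0,0,0,0,0,0,0,0]' 1
python3 look.py w5 green,34 green,14;  python3 -c "
from h import *
plan(572,389,35,-29.3)"
```

```text
clock: 23.0
ee_pos: [0.4599, 0.1786, 0.0144]
tcp_rot: [-0.57, 0.57, 0.418, -0.418]
wrist_force: [-0.1, -0.2, -0.1]
gripper_width: 0.898
clock: 24.1
ee_pos: [0.459, 0.1784, 0.2483]
tcp_rot: [0.57, -0.57, -0.418, 0.419]
wrist_force: [0.3, 0.5, -0.6]
gripper_width: 1.0
green [334. 232.] [486.2 171.1  54.1  46.4  72.6]
green [331. 165.] [433.9 187.   55.7  55.  -17.4]
green [334. 232.] [491.2 169.6  56.9  48.9  72.6]
green [331. 165.] [436.  186.4  58.7  57.9 -17.4]
pos [458.8 178.4 247.9] jaw yaw 72.55 tilt 0.16 axis [-2.7e-03 -6.0e-04 -1.0e+00] j6 -1.056 F [-0.   0.5 -1.3] w 87.1 t 24.15
  ry 11.85  shift [239.3, 212.6, 3.9]  (dj6 ~ 0.59)
  ry -168.15  shift [-238.7, 213.2, -4.9]  (dj6 ~ -2.55)
```

View pics/w5.png

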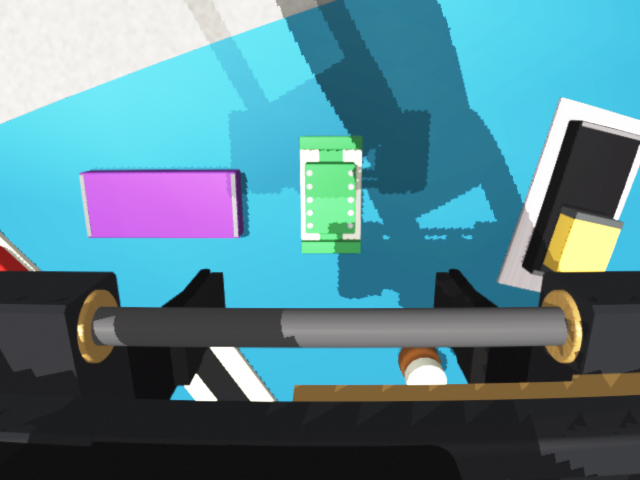

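Green sits centred between its stops at (331,200), and yellow is still undisturbed on the battery. Next is yellow.

```bash
python3 -m inch '[0,0,0,0,5.9,0,0,0,0,0,5.9,0,18,0,0.4,0,0,0,36,0,0.6,0,0,0,36,0,0.6,0,0,0,36,0,0.6,0,0,0,36,0,0.6,0,0,0,36,0,0.6,0,0,0,27,0,0.5,0,0,0,14,0,0,0,0,0,0,30,0,0,0,0,0,35,0,0,0,0,0,35,0,0,0,0,0,35,0,0,0,0,0,30,0,0,0,0,0,18,0,0,0,0,0,8,0,0,0,0,0,0,0,0,0,0,0,0,0,0,0,0,0,0,0,0,0,0]' 1
python3 look.py w6 yellow,54; python3 -c "
from h import *
plan(572,389.2,34.5,-29.2)"
```

```text
clock: 26.15
ee_pos: [0.5746, 0.3898, 0.0607]
tcp_rot: [-0.61, 0.61, 0.359, -0.356]
wrist_force: [0.5, 0.0, 0.2]
gripper_width: 0.999
yellow [322. 265.] [565.5 391.2  46.4  37.7  60.7]
pos [574.4 389.7  60.6] jaw yaw 60.75 tilt 0.19 axis [ 0.003   0.0016 -1.    ] j6 -0.578 F [ 0.2 -0.2  0.3] w 87.1 t 26.2
  ry -0.05  shift [-1.7, 26.1, 1.9]  (dj6 ~ 0.11)
  ry 179.95  shift [1.6, 26.2, -1.8]  (dj6 ~ 3.26)
```

```bash
python3 -m inch '[-0.5,8,0.5,0,0,0,0,8,0,0,0,0,0,5,0,0,0,0,0,3,0,0,0,0,0,0,0,0,0,0,0,0,0,0,0,0]'
python3 -c "
from h import *
plan(572,389.2,34.5,-29.2)"
python3 -m inch '[0,0,0,0,0,0,0,0,0,0,0,0,0,0,0,0,0,0,0,0,0,0,0,0,0,0,0,0,0,0,0,0,0,0,0,0,0,0,0,0,0,0]' 0 30
python3 -m inch '[0,-3,0,0,0,0,0,-5,0,0,0,0,0,-8,0,0,0,0,0,-15,0,0,0,0,0,-20,0,0,0,0,0,-30,0,0,0,0,0,-30,0,0,0,0,0,-20,0,0,0,0,0,-10,0,0,0,0,0,0,0,0,0,0,0,0,0,0,0,0]'
python3 -c "
from h import *
plan(522.5,-411,175,-10.6)"
```

```text
clock: 26.8
ee_pos: [0.5725, 0.3888, 0.0343]
tcp_rot: [-0.61, 0.61, 0.357, -0.358]
wrist_force: [-0.5, 1.8, 0.5]
gripper_width: 1.001
pos [572.5 388.8  34.3] jaw yaw 60.75 tilt 0.01 axis [-2.e-04 -1.e-04 -1.e+00] j6 -0.578 F [-0.5  1.8  0.5] w 87.1 t 26.8
  ry -0.05  shift [0.1, -0.2, 0.6]  (dj6 ~ 0.11)
  ry 179.95  shift [-0.1, -0.2, -0.6]  (dj6 ~ 3.26)
clock: 27.5
ee_pos: [0.5724, 0.3887, 0.0345]
tcp_rot: [-0.61, 0.61, 0.357, -0.358]
wrist_force: [0.1, -0.8, 0.5]
gripper_width: 0.527
clock: 28.6
ee_pos: [0.5721, 0.3886, 0.1747]
tcp_rot: [0.61, -0.61, -0.357, 0.358]
wrist_force: [0.7, 0.1, -2.9]
gripper_width: 0.526
pos [572.1 388.6 174.7] jaw yaw 60.75 tilt 0.06 axis [-9.e-04 -5.e-04 -1.e+00] j6 -0.578 F [ 0.7  0.1 -2.9] w 45.8 t 28.6
  ry -18.65  shift [-795.1, 0.4, -98.4]  (dj6 ~ -1.47)
  ry 161.35  shift [795.1, -0.9, 98.4]  (dj6 ~ 1.67)
```

```bash
python3 -m inch '[0,0,0,0,-6.2,0,0,0,0,0,-6.2,0,0,0,0,0,-6.2,0,-15,0,-2,0,0,0,-30,0,-3.7,0,0,0,-40,0,-5,0,0,0,-40,0,-5,0,0,0,-40,0,-5,0,0,0,-40,0,-5,0,0,0,-40,0,-5,0,0,0,-40,0,-5,0,0,0,-40,0,-5,0,0,0,-40,0,-5,0,0,0,-40,0,-5,0,0,0,-40,0,-5,0,0,0,-40,0,-5,0,0,0,-40,0,-5,0,0,0,-40,0,-5,0,0,0,-40,0,-5,0,0,0,-40,0,-5,0,0,0]'
python3 -m inch '[-40,0,-5,0,0,0,-40,0,-5,0,0,0,-40,0,-5,0,0,0,-20,0,-2.5,0,0,0,-10,0,-1.2,0,0,0,0,0,0,0,0,0,0,0,0,0,0,0,0,0,0,0,0,0]'
python3 look.py w7 yellow,14; python3 -c "
from h import *
plan(522.5,-411,14.5,-10.6)"
```

```text
clock: 30.6
ee_pos: [0.5308, -0.2616, 0.1741]
tcp_rot: [0.546, -0.544, -0.45, 0.451]
wrist_force: [0.6, 0.5, -2.3]
gripper_width: 0.525
clock: 31.4
ee_pos: [0.5234, -0.4093, 0.1752]
tcp_rot: [0.544, -0.544, -0.452, 0.452]
wrist_force: [0.5, 1.0, -2.5]
gripper_width: 0.523
yellow [329. 359.] [ 654.1 -434.   102.8   23.8   79.4]
yellow [329. 276.] [ 578.2 -420.   104.8   54.    79.4]
pos [ 523.6 -409.4  175.4] jaw yaw 79.41 tilt 0.03 axis [-2.e-04  5.e-04 -1.e+00] j6 -2.168 F [-0.3  0.2 -2.8] w 46.1 t 31.45
  ry 0.01  shift [-1.9, 160.9, 0.7]  (dj6 ~ 0.12)
  ry -179.99  shift [1.7, 160.9, -0.8]  (dj6 ~ -3.03)
```

View pics/w7.png

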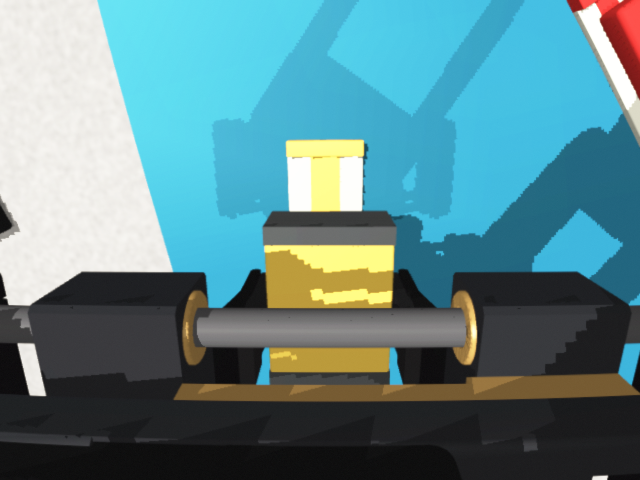

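The far yellow stop is visible: its outer top edge runs from (287,140) to (365,140). I cast that edge to check the seat.

```bash
python3 -c "
from h import *
c=ctrl.get_calibration('wrist')
e=cast(c,[[287,140.5],[365,140.5],[326,140.5]],.016)*1000; print(e, np.linalg.norm(e[0]-e[1]))
a=np.radians(-10.6); print(e[2]+56*np.array([np.cos(a),np.sin(a)]))"
```

```text
[[ 465.59253965 -430.84628379]
 [ 476.28504845 -373.6714543 ]
 [ 470.97581692 -402.26225   ]] 58.1660628861283
[ 526.02019647 -412.56352563]
```

```bash
python3 -m inch '[-2.2,15,-2.3,0,0,0,0,25,0,0,0,0,0,30,0,0,0,0,0,30,0,0,0,0,0,25,0,0,0,0,0,15,0,0,0,0,0,8,0,0,0,0,0,4,0,0,0,0,0,2,0,0,0,0,0,2,0,0,0,0,0,0,0,0,0,0,0,0,0,0,0,0]'
python3 -m inch '[0,1,0,0,0,0,0,0.5,0,0,0,0,0,0,0,0,0,0,0,0,0,0,0,0]'
```

```text
clock: 32.65
ee_pos: [0.5256, -0.4138, 0.0203]
tcp_rot: [-0.544, 0.545, 0.451, -0.451]
wrist_force: [0.2, -0.1, -2.5]
gripper_width: 0.529
clock: 33.05
ee_pos: [0.5251, -0.4134, 0.0179]
tcp_rot: [0.544, -0.544, -0.451, 0.451]
wrist_force: [0.7, -0.3, -3.9]
gripper_width: 0.529
```

```bash
python3 -m inch '[1,1,0,0,0,0,0,1,0,0,0,0,0,1,0,0,0,0,0,0.5,0,0,0,0,0,0,0,0,0,0,0,0,0,0,0,0]'
```

```text
clock: 33.65
ee_pos: [0.5253, -0.4124, 0.0145]
tcp_rot: [0.544, -0.544, -0.451, 0.451]
wrist_force: [0.2, -0.3, -0.8]
gripper_width: 0.523
```

```bash
python3 -m inch '[0,0.4,0,0,0,0,0,0,0,0,0,0]'
python3 -m inch '[0,0,0,0,0,0,0,0,0,0,0,0,0,0,0,0,0,0,0,0,0,0,0,0,0,0,0,0,0,0]' 1
python3 -m inch '[0,-5,0,0,0,0,0,-10,0,0,0,0,0,-25,0,0,0,0,0,-40,0,0,0,0,0,-45,0,0,0,0,0,-45,0,0,0,0,0,-40,0,0,0,0,0,-25,0,0,0,0,0,0,0,0,0,0,0,0,0,0,0,0,0,0,0,0,0,0]' 1
python3 look.py w8 yellow,34 yellow,14;  python3 -c "
from h import *
plan(540,407,230,-29.3)"
```

```text
clock: 33.85
ee_pos: [0.5253, -0.4124, 0.0144]
tcp_rot: [0.544, -0.544, -0.451, 0.451]
wrist_force: [-1.6, 2.3, 2.5]
gripper_width: 0.523
clock: 34.35
ee_pos: [0.5254, -0.4125, 0.014]
tcp_rot: [-0.544, 0.544, 0.451, -0.451]
wrist_force: [0.3, 0.6, -0.6]
gripper_width: 0.893
clock: 35.45
ee_pos: [0.5247, -0.4117, 0.2473]
tcp_rot: [0.545, -0.543, -0.451, 0.452]
wrist_force: [-0.5, 0.2, -0.5]
gripper_width: 0.998
yellow [329. 184.] [ 514.5 -410.5   45.3   29.7   79.3]
yellow [324. 143.] [ 480.6 -404.6   54.2   21.6   79.3]
yellow [329. 184.] [ 517.6 -411.1   47.7   31.3   79.3]
yellow [324. 143.] [ 481.9 -404.9   57.1   22.8   79.3]
pos [ 524.6 -411.7  246.8] jaw yaw 79.35 tilt 0.2 axis [-0.0025  0.0025 -1.    ] j6 -2.168 F [-0.1  0.3 -0.2] w 86.9 t 35.5
  ry 18.65  shift [721.4, 19.4, 387.1]  (dj6 ~ 1.75)
  ry -161.35  shift [-721.5, 14.3, -387.2]  (dj6 ~ -1.39)
```

View pics/w8.png

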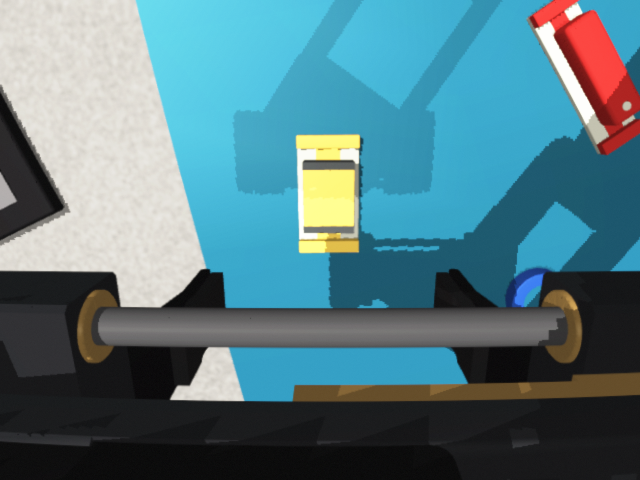

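Yellow is centred between its stops at (328,194). The tape is untouched at (530,288). Back for the battery.

```bash
python3 -m inch '[0,0,0,0,6.2,0,0,0,0,0,6.2,0,0,0,0,0,6.2,0,15,0,8,0,0,0,30,0,16,0,0,0,36,0,19.3,0,0,0,36,0,19.3,0,0,0,36,0,19.3,0,0,0,36,0,19.3,0,0,0,36,0,19.3,0,0,0,36,0,19.3,0,0,0,36,0,19.3,0,0,0,36,0,19.3,0,0,0,36,0,19.3,0,0,0,36,0,19.3,0,0,0,36,0,19.3,0,0,0,36,0,19.3,0,0,0,36,0,19.3,0,0,0,36,0,19.3,0,0,0,36,0,19.3,0,0,0]'
python3 -m inch '[36,0,19.3,0,0,0,36,0,19.3,0,0,0,36,0,19.3,0,0,0,18,0,10,0,0,0,10,0,5.3,0,0,0,0,0,0,0,0,0,0,0,0,0,0,0,0,0,0,0,0,0]'
python3 - <<'E'
from h import *
plan(540,407,12,-29.3)
c=ctrl.get_calibration("wrist"); im=ctrl.read_camera("wrist"); cv2.imwrite("pics/w9.png",im)
for t in(40,60,80):
    h=cv2.cvtColor(im,cv2.COLOR_BGR2HSV); m=cv2.inRange(h,(0,0,0),(180,110,t)); m[268:]=0
    for k in cv2.findContours(m,0,1)[0]:
        if cv2.contourArea(k)>1500: print(t,k.reshape(-1,2).mean(0),rect(cast(c,k.reshape(-1,2),.028)))
E
```

```text
clock: 37.5
ee_pos: [0.5359, 0.2534, 0.248]
tcp_rot: [0.61, -0.609, -0.358, 0.359]
wrist_force: [0.4, 0.0, -0.7]
gripper_width: 1.004
clock: 38.3
ee_pos: [0.5403, 0.4043, 0.249]
tcp_rot: [-0.61, 0.61, 0.357, -0.358]
wrist_force: [-0.5, -0.9, -0.9]
gripper_width: 0.996
pos [540.3 404.3 249. ] jaw yaw 60.71 tilt 0.03 axis [-2.e-04 -5.e-04 -1.e+00] j6 -0.534 F [-0.5 -0.9 -0.9] w 86.7 t 38.3
  ry 0.01  shift [2.3, 237.0, 1.6]  (dj6 ~ 0.12)
  ry -179.99  shift [-2.0, 237.0, -1.6]  (dj6 ~ -3.02)
40 [337.81876333 181.19616205] [539.1 406.  138.3  61.7 -29.1]
60 [335.03275109 185.99781659] [538.2 406.7 144.6  62.8 -29.1]
60 [611.66451613  12.85806452] [522.7 688.8  59.8  33.9  63.7]
80 [329.6991342  188.12121212] [537.8 406.8 145.4  63.1 -29.1]
80 [611.58598726  13.10828025] [522.7 688.8  59.8  33.9  63.7]
```

View pics/w9.png

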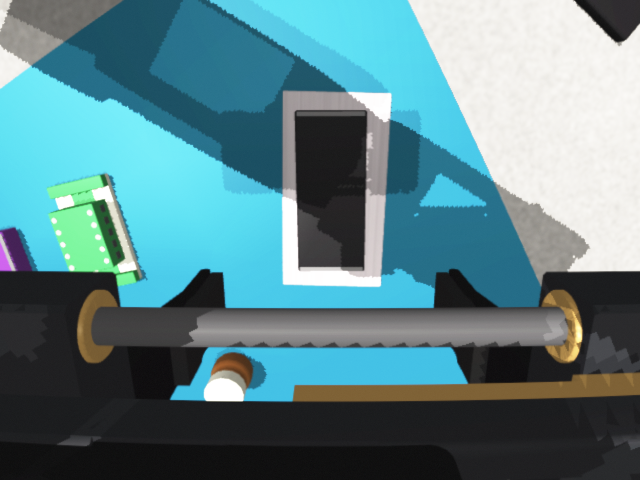

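The battery lies alone on the tray at (331,190). It measures 145x63 mm (nominal 150x64) at about (539.5,406.5), -29.1°.

```bash
python3 -m inch '[1.7,20,2,0,-0.2,0,0,35,0,0,0,0,0,35,0,0,0,0,0,35,0,0,0,0,0,35,0,0,0,0,0,30,0,0,0,0,0,20,0,0,0,0,0,10,0,0,0,0,0,5,0,0,0,0,0,0,0,0,0,0,0,0,0,0,0,0,0,0,0,0,0,0]' 1
python3 -c "
from h import *
plan(539.5,406.5,9.5,-29.1)"
```

```text
clock: 39.55
ee_pos: [0.5403, 0.4086, 0.0258]
tcp_rot: [0.609, -0.609, -0.36, 0.358]
wrist_force: [0.3, -0.7, -0.3]
gripper_width: 1.001
pos [540.3 408.6  25.8] jaw yaw 60.95 tilt 0.15 axis [ 0.0023  0.0013 -1.    ] j6 -0.533 F [ 0.3 -0.7 -0.3] w 87.1 t 39.55
  ry 0.05  shift [-2.3, 16.3, -0.3]  (dj6 ~ 0.12)
  ry -179.95  shift [2.2, 16.3, 0.3]  (dj6 ~ -3.03)
```

```bash
python3 -m inch '[-1,5,0,0,0,0,0,4,0,0,0,0,0,3,0,0,0,0,0,2,0,0,0,0,0,0,0,0,0,0,0,0,0,0,0,0,0,0,0,0,0,0]'
python3 -c "
from h import *
plan(539.5,406.5,9.5,-29.1)"
```

```text
clock: 40.25
ee_pos: [0.5389, 0.4073, 0.0102]
tcp_rot: [0.609, -0.609, -0.359, 0.359]
wrist_force: [-0.5, -1.0, 0.3]
gripper_width: 0.999
pos [538.9 407.3  10.2] jaw yaw 60.95 tilt 0.01 axis [ 2.e-04  1.e-04 -1.e+00] j6 -0.533 F [-0.5 -1.   0.3] w 86.9 t 40.25
  ry 0.05  shift [-0.4, 0.7, -0.9]  (dj6 ~ 0.12)
  ry -179.95  shift [0.4, 0.7, 0.9]  (dj6 ~ -3.03)
```

```bash
python3 -m inch '[-0.3,0.5,-0.5,0,0,0,0,0,0,0,0,0,0,0,0,0,0,0,0,0,0,0,0,0,0,0,0,0,0,0,0,0,0,0,0,0]' 0 45
python3 -m inch '[0,-3,0,0,0,0,0,-5,0,0,0,0,0,-8,0,0,0,0,0,-15,0,0,0,0,0,-20,0,0,0,0,0,-30,0,0,0,0,0,-30,0,0,0,0,0,-20,0,0,0,0,0,-10,0,0,0,0,0,0,0,0,0,0,0,0,0,0,0,0]'
python3 look.py w10;python3 -c "
from h import *
plan(656,9,150,14.1)"
```

```text
clock: 40.85
ee_pos: [0.5392, 0.4067, 0.0096]
tcp_rot: [-0.609, 0.609, 0.359, -0.359]
wrist_force: [-0.4, 0.2, 0.2]
gripper_width: 0.733
clock: 41.95
ee_pos: [0.5386, 0.4064, 0.1499]
tcp_rot: [-0.609, 0.609, 0.358, -0.359]
wrist_force: [-0.6, -0.2, -3.5]
gripper_width: 0.73
pos [538.2 406.1 148.9] jaw yaw 60.95 tilt 0.15 axis [-0.0022 -0.0013 -1.    ] j6 -0.534 F [-0.9 -0.4 -3.8] w 63.3 t 42.0
  ry -43.15  shift [-413.9, -0.2, -17.5]  (dj6 ~ -1.27)
  ry 136.85  shift [413.9, -2.0, 17.5]  (dj6 ~ 1.87)
```

View pics/w10.png

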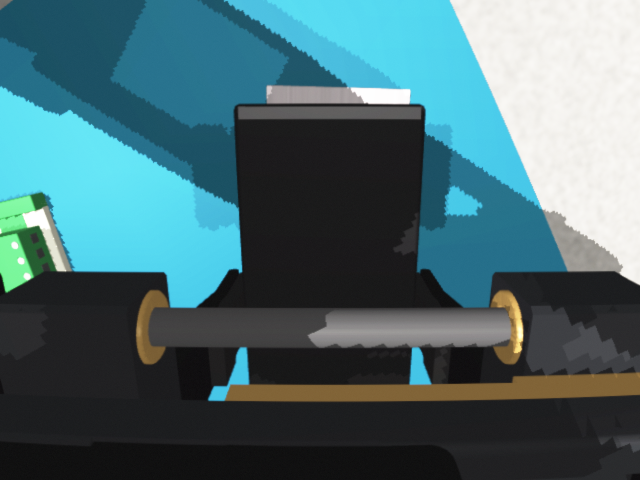

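The battery is held level (force -3.5 N, about its weight). Now over to the black cradle, well above the jar.

```bash
python3 -m inch '[0,0,0,0,-3.5,0,0,0,0,0,-6.6,0,0,0,0,0,-6.6,0,0,0,0,0,-6.6,0,0,0,0,0,-6.6,0,0,0,0,0,-6.6,0,0,0,0,0,-4.6,0,0,0,0,0,-2,0]'
python3 -m inch '[-12,0,-0.5,0,0,0,-25,0,-1,0,0,0,-34,0,-1.5,0,0,0,-34,0,-1.5,0,0,0,-34,0,-1.5,0,0,0,-34,0,-1.5,0,0,0,-34,0,-1.5,0,0,0,-34,0,-1.5,0,0,0,-34,0,-1.5,0,0,0,-34,0,-1.5,0,0,0,-34,0,-1.5,0,0,0,-30,0,-1,0,0,0,-25,0,-1,0,0,0,-12,0,-0.5,0,0,0,-4,0,0,0,0,0,0,0,0,0,0,0,0,0,0,0,0,0]'
python3 look.py w11;python3 -c "
from h import *
plan(656,9,11.5,14.1)"
```

```text
clock: 42.8
ee_pos: [0.5381, 0.406, 0.1481]
tcp_rot: [0.435, -0.434, -0.557, 0.559]
wrist_force: [0.2, -0.6, -2.5]
gripper_width: 0.73
clock: 44.5
ee_pos: [0.6561, 0.0104, 0.1502]
tcp_rot: [-0.435, 0.435, 0.558, -0.558]
wrist_force: [0.2, -0.1, -2.3]
gripper_width: 0.733
pos [656.2  10.6 150.3] jaw yaw 104.12 tilt 0.04 axis [-5.e-04  5.e-04 -1.e+00] j6 -1.921 F [-0.7  0.5 -3. ] w 63.9 t 44.55
  ry 0.02  shift [-1.6, 138.8, 0.5]  (dj6 ~ 0.12)
  ry -179.98  shift [1.4, 138.8, -0.7]  (dj6 ~ -3.02)
```

View pics/w11.png

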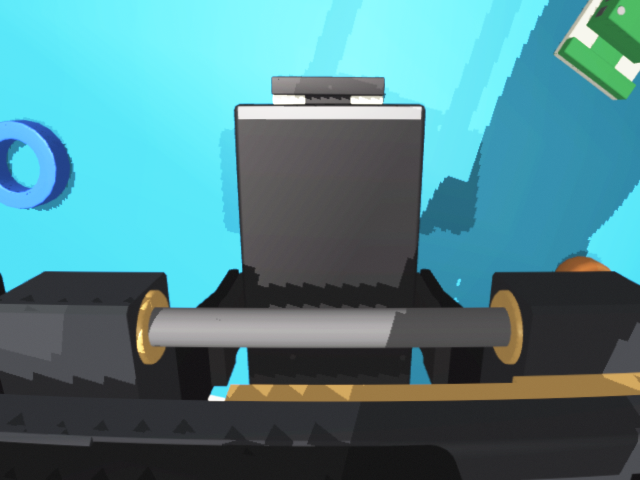

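The black stop is visible, its outer edge running from (272,77) to (385,77).

```bash
python3 -c "
from h import *
c=ctrl.get_calibration('wrist')
e=cast(c,[[272,77],[385,77.5],[328.5,77.2]],.016)*1000; print(e, np.linalg.norm(e[0]-e[1]))
a=np.radians(14.1); m=e[2]+99*np.array([np.cos(a),np.sin(a)]);print(m); plan(m[0],m[1],11.5,14.1)"
```

```text
[[572.12969765 -50.54845442]
 [554.07249851  22.5768062 ]
 [563.18467196 -13.9685333 ]] 75.32175105193208
[659.20200147  10.14935287]
pos [656.2  10.6 150.3] jaw yaw 104.12 tilt 0.04 axis [-5.e-04  5.e-04 -1.e+00] j6 -1.921 F [-0.7  0.5 -3. ] w 63.9 t 44.55
  ry 0.02  shift [-1.3, 138.8, -2.8]  (dj6 ~ 0.12)
  ry -179.98  shift [1.1, 138.9, 2.7]  (dj6 ~ -3.02)
```

```bash
python3 -m inch '[-1,15,-1.8,0,0,0,0,25,0,0,0,0,0,25,0,0,0,0,0,25,0,0,0,0,0,20,0,0,0,0,0,12,0,0,0,0,0,6,0,0,0,0,0,3,0,0,0,0,0,1.5,0,0,0,0,0,1,0,0,0,0,0,0,0,0,0,0,0,0,0,0,0,0]'
python3 -m inch '[0,0,0,0,0,0,0,0,0,0,0,0]'
```

```text
clock: 45.75
ee_pos: [0.6591, 0.0087, 0.0178]
tcp_rot: [-0.435, 0.435, 0.558, -0.557]
wrist_force: [-0.3, -0.1, -3.0]
gripper_width: 0.73
clock: 45.95
ee_pos: [0.6588, 0.0087, 0.0173]
tcp_rot: [-0.435, 0.435, 0.557, -0.557]
wrist_force: [-0.5, -0.3, -2.6]
gripper_width: 0.731
```

```bash
python3 -m inch '[0,1.5,0,0,0,0,0,1.5,0,0,0,0,0,1,0,0,0,0,0,0.8,0,0,0,0,0,0,0,0,0,0,0,0,0,0,0]'
```

```text
invalid input
```

```bash
python3 -m inch '[0,1.5,0,0,0,0,0,1.5,0,0,0,0,0,1,0,0,0,0,0,0.8,0,0,0,0,0,0,0,0,0,0]'; python3 -m inch '[0,1.5,0,0,0,0, 0,1.5,0,0,0,0, 0,1,0,0,0,0, 0,0.8,0,0,0,0, 0,0,0,0,0,0, 0,0,0,0,0,0]'
```

```text
clock: 46.45
ee_pos: [0.6584, 0.0088, 0.012]
tcp_rot: [0.435, -0.435, -0.557, 0.557]
wrist_force: [0.3, 0.7, -2.3]
gripper_width: 0.727
clock: 47.05
ee_pos: [0.6588, 0.0088, 0.0115]
tcp_rot: [0.435, -0.435, -0.557, 0.558]
wrist_force: [-13.6, -0.2, 21.9]
gripper_width: 0.724
```

Both calls went through, so it now presses with 22 N, still under the limit. I back off the extra press, then release.

```bash
python3 -m inch '[0,-2,0,0,0,0, 0,-1.5,0,0,0,0, 0,0,0,0,0,0]'
python3 -m inch '[0,0,0,0,0,0,0,0,0,0,0,0,0,0,0,0,0,0,0,0,0,0,0,0,0,0,0,0,0,0]' 1
python3 -m inch '[0,-5,0,0,0,0,0,-10,0,0,0,0,0,-25,0,0,0,0,0,-40,0,0,0,0,0,-45,0,0,0,0,0,-45,0,0,0,0,0,-40,0,0,0,0,0,-40,0,0,0,0,0,-30,0,0,0,0,0,0,0,0,0,0,0,0,0,0,0,0]'
python3 -c "
from h import *
cv2.imwrite('pics/w12.png',ctrl.read_camera('wrist')); cv2.imwrite('pics/sc12.png',ctrl.read_camera('scene'))
a=cv2.imread('pics/sc12.png')[160:430,120:520]; b=cv2.imread('pics/w12.png')[40:290,120:520]
cv2.imwrite('pics/fin.png',np.vstack([cv2.resize(a,(480,324),interpolation=2),cv2.resize(b,(432,270))[:, :432] if 0 else cv2.copyMakeBorder(cv2.resize(b,(432,270)),0,0,0,48,0)]))"
```

```text
clock: 47.35
ee_pos: [0.6591, 0.0088, 0.0115]
tcp_rot: [-0.435, 0.435, 0.558, -0.557]
wrist_force: [-0.9, 0.1, 3.8]
gripper_width: 0.733
clock: 47.85
ee_pos: [0.6586, 0.0088, 0.0108]
tcp_rot: [0.435, -0.435, -0.557, 0.557]
wrist_force: [-0.0, 0.8, 0.3]
gripper_width: 0.988
clock: 48.95
ee_pos: [0.659, 0.0087, 0.2928]
tcp_rot: [-0.434, 0.436, 0.558, -0.557]
wrist_force: [0.1, 0.3, -0.2]
gripper_width: 1.0
```

View pics/fin.png

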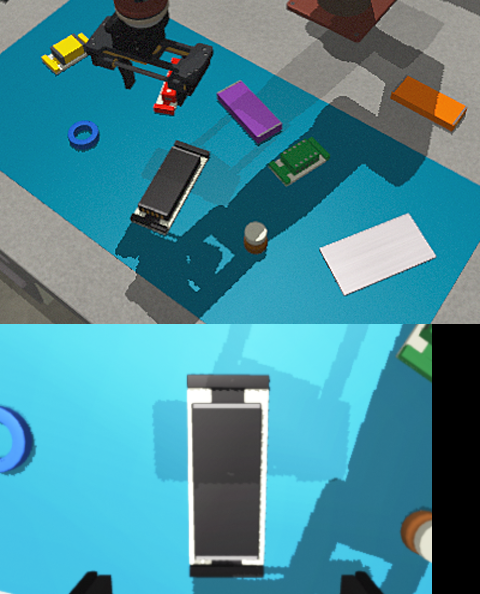

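All parts are off the tray and on their cradles, and the jar and tape are in place. The battery looks a little shifted along its length, so I measure it and the bank relative to their cradles.

Run:
```python
from h import *
c=ctrl.get_calibration('wrist'); im=cv2.imread('pics/w12.png'); g=cv2.cvtColor(im,cv2.COLOR_BGR2GRAY)
print('rows', [(y,int(v)) for y,v in enumerate(g[75:290,328]) ][::1] and [ (75+i,int(a),int(b)) for i,(a,b) in enumerate(zip(g[75:290,310],g[76:290,310])) if abs(int(a)-int(b))>18])
print('cols',[(250+i,int(a),int(b)) for i,(a,b) in enumerate(zip(g[180,250:400],g[180,251:401])) if abs(int(a)-int(b))>25])
def mid(p,z): return cast(c,p,z)*1000
for y,z in((88,.016),(99,.016),(112,.03),(115,.03),(255,.03),(259,.03),(264,.016),(274,.016)): print(y,z,mid([[330,y]],z)[0].round(1))
```

```text
rows [(85, 198, 154), (86, 154, 115), (97, 91, 64), (98, 64, 125), (99, 125, 215), (100, 215, 234), (101, 234, 255), (112, 245, 151), (113, 151, 205), (116, 210, 191), (117, 191, 103), (253, 60, 100), (254, 100, 188), (255, 188, 212), (258, 199, 220), (260, 226, 205), (261, 205, 112), (262, 112, 34), (273, 33, 55), (274, 55, 87)]
cols [(293, 168, 240), (297, 252, 177), (298, 177, 76), (360, 80, 208), (361, 208, 252), (365, 252, 216), (366, 216, 178)]
88 0.016 [561.7 -15. ]
99 0.016 [571.9 -12.4]
112 0.03 [584.2  -9.4]
115 0.03 [587.   -8.7]
255 0.03 [724.4  25.8]
259 0.03 [728.7  26.9]
264 0.016 [738.9  29.5]
274 0.016 [750.1  32.3]
```

Run:
```python
import cv2
im=cv2.imread('pics/w12.png')[75:290,270:390]; cv2.imwrite('pics/bz.png',cv2.resize(im,None,fx=2.7,fy=2.7))
```

```text
(no output)
```

View pics/bz.png

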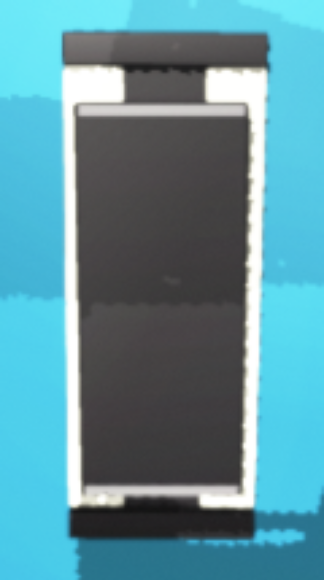

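The battery's middle is within about 2 mm of its seat's middle, so I hand the job in.

```bash
python3 -c "
from workcell import ctrl
print(ctrl.observe()['wrist_force']); print(ctrl.close_job())"
```

```text
[-0.53697892 -0.23532736  0.13081205]
the job is handed in; nothing more can be done
None
```

I took the stack apart in the order red, green, yellow, black. Each part was set down on the cradle of its colour with light contact and let go. The job was handed in at about 49 s of the 122 s allowed; no verdict is reported.

**Placement:**

| Part | Offset from seat middle | How checked |
|---|---|---|
| Battery (black) | about 1.5 mm | measured in the last picture |
| Bank (red) | about 4–5 mm, mostly across its cradle | measured after placing |
| Terminal (green) | looked centred | by eye after placing |
| Transformer (yellow) | looked centred | by eye after placing |

The limit is 12 mm. All four looked flat and square between their stops. I did not measure tilt or angle after placing.

**Bystanders:** The jar and the tape looked undisturbed in the last pictures.

**What disagreed or went wrong:**
- **Cameras:** the top and wrist cameras differed by 3–5 mm on the red, yellow and black seats. Red was placed by the top camera alone, before I noticed this, which explains its larger offset. Yellow and black were placed mainly by the wrist camera.
- **Extra press on the battery:** I sent a lowering move twice by mistake, so the battery was briefly pressed onto its seat with about 22 N. I backed it off before letting go.

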